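# Level a training base plate and slide the spacer under its free corner

## Robot

A 7-joint arm with a two-finger parallel gripper is mounted at the origin on the work surface. World frame = base frame: x ahead of the robot, y to its left, z up, the work surface at z = 0. Lengths are in m, angles in rad, forces in N, time in s.
With the tool pointing down it reaches from about 0.4 to 0.875 m from the base axis. Payload 19.3 kg.
Tool frame: the origin (TCP) lies midway between the tips of the shut fingers; the grasp point (between the pads) lies 19 mm behind it; z points along the fingers, y is the line along which they close (so a half turn about z gives the same grasp; the last joint's range is limited). The gripper opens to 85 mm and grips with 20 to 120 N. Pads are 22 mm wide; open, the fingers measure 114 mm over their backs; the gripper's body (76 mm by 85 mm) begins 54 mm behind the grasp point. The pads swing forward as they close: fully open they stand 13 mm farther back than shut.
Start: joints at [-0.07, 0.521, -0.036, 1.599, 0.021, 1.021, -0.113], TCP at [0.625, -0, 0.231] pointing down, gripper open.
Joint ranges: [-2.91, 2.91], [-0.3, 2.13], [-1.5, 1.42], [0.17, 2.43], [-1.26, 4.41], [0.16, 1.93], [-2.52, 2.52]. Speed limits (rad/s): [1.89, 1.89, 2.39, 2.39, 3.01, 3.01, 3.01].

## Interface

Orientations are given as [roll, pitch, yaw] about the fixed x, y, z axes, in that order (R = Rz(yaw) Ry(pitch) Rx(roll)).
In Python, from workcell import telemetry, grab_frame, calibration, bot, outline_of, landmark_of gives the robot as it stands. The module is installed in compiled form; this text tells all that it offers.
- The arm moves only by the shell command python3 -m inch 'ROWS' [FORCE]. ROWS is JSON, a list of rows, each a list of 7 numbers: the shift along the tool's x, y, z in m, then the turn, a rotation vector about the tool's x, y, z in rad, then the closure, from 0 (fully open) to 1 (shut). A call has 1 to 5 rows; each row shifts and turns the commanded pose from where the row before left it, along the tool's axes as they then stand; what a row does not reach is not made up. A row lasts 1/10 s, in which the tool goes at most 50 mm and 8.59 degrees, less where a joint would pass 70% of its speed; a pose out of reach is approached as far as the arm can. A call is refused whole if a number of a shift passes 0.05 or a number of a turn 0.15, either way. A call with a gripper value outside its range is refused whole. The fingers move at their own pace and stop on an object; FORCE is the grip in N (left out, the last holds). Time passes only in rows, so rows that do not move let the fingers close. It gives the time, the measured TCP pose, the force, the opening and the grip force at its end, in the units of the state.
- telemetry.observe(): the state, without advancing time (a new reading comes with each control period).
- grab_frame(name): name is "scene" or "side" or "wrist"; returns the picture (384x512x3 uint8, red, green, blue); there is no depth.
- calibration(name): a dict with "fovy" (degrees; the focal length in pixels is half the picture's height over the tangent of half this angle, whatever the lens; pixels are square), "cx", "cy" (the principal point, pixels), "pose" (4x4, takes a point from camera to world coordinates). Camera axes: x right, y down, z forward; pixel columns grow to the right and rows downward; lengths in m; the calibration is good to about 2 mm. A picture is of the moment at which its call begins: read the wrist's pose just before it. calibration takes no time and is no camera call; for the wrist camera it gives the pose at the moment of the call.
- bot.job_done(): hands the job in; it is judged then, once.
Trained networks look in the newest picture that a camera, given by its name, has taken for a name from the list of things; names that differ only in an ending like _2 or _b are one class to them, and where a whole thing is asked for, a point or a joint stands for the part that bears it (a point fixed in the world has none). Each returns a list of dicts, best first, with "score" (0 to 1); they miss things now and then, are a little off and sometimes report something else, mostly with a low value. They report only what shows in the picture. A call takes as long as a camera call. They do not tell look-alikes from the thing itself.
- outline_of(label, camera): "region" (384x512 bool, what is visible of it) and "rect" ([left, top, right, bottom] in pixels, round what is visible of it).
- landmark_of(label, camera): "xy" ([column, row] in pixels: a listed point, or the origin of a listed thing).
The state is a dict: "clock": time; "qpos": joint angles; "qd": joint speeds; "joint_efforts": joint torques, N m; "position": TCP position; "tool_rot": TCP orientation; "force": force on the tool from outside, world axes, zero at the start; "moment": the same for the moment, N m; "grip_width": finger opening in m; "finger_force": force on a finger pad.
Only numpy, scipy, OpenCV 4.12 (cv2) and the standard library are available. Lean on these libraries where they do the work, as an engineer would, in place of code of your own. Each camera call takes 0.05 s, during which the arm holds its last target. There are 200 camera calls.

## Task

Level the black base plate: turn its two foot screws by their crossbars, one after the other, until the bubble in the round vial lies wholly inside the ring. Then slide the steel spacer blade along its channel under the plate's free corner, fully home until its block meets the plate's edge, and leave the plate still level, with all the other things on the bench where they were.

Things in the scene. Friction and masses are not known exactly. Their poses are not given: they have to be found in the camera images.
- stand: Fixed aluminium base, 190 x 220 x 8 mm, flat on the table, under the plate. Origin at the centre of its underside; x points roughly away from the robot (near to far), y to the left, z up. The plate rests on a fixed foot far left at (70, 85) mm, the near screw at (-70, 85) and the far screw at (70, -85); its near right corner is free, over a ledge.
- plate_mid (a point): Centre of the underside of the black plate (180 x 220 mm along the stand's x and y, 10 mm thick), above the stand's origin; 40 mm above the table when level, so the plate's top is at 50 mm. On the plate: a terminal block at stand (62, 18) mm, top 66 mm above the table, and a red bracket, 28 mm wide, at (-65, -10) mm, top 72 mm.
- near_screw_bar (a point): Foot screw, near left: steel head 24 mm across with a crossbar through it, 10 mm thick, 90 mm long, round ends. Point on the screw's axis at the bar's centre, about 78 mm above the table; x along the bar, z up. Clockwise from above raises its corner and moves the bubble 6.4 mm per rad towards -x of the stand. Takes 0.1 N m, stays where left. The bar's direction does not tell level.
- far_screw_bar (a point): Foot screw, far right, same shape, height and axes as the near one (both heads are 24 mm high, top 88 mm above the table; at most 1.9 rad of turning is needed on either, by one end or the other). It, too, keeps its height as it turns. Clockwise from above raises its corner and moves the bubble 5.2 mm per rad towards -y of the stand; anticlockwise the reverse.
- vial (a point): Centre of the face of the round bubble vial (70 mm in diameter, aluminium rim, pale window of 60 mm) in the middle of the plate, 63 mm above the table. A thin black ring of 20 mm inner diameter is marked round this point.
- bubble (a point): Centre of the bubble, a pale disc of 15 mm diameter under the vial's window. It moves to the higher side of the plate and settles within about two seconds of the start or of a turn; the plate is level when it is centred in the ring.
- blade_tip (a point): Middle of the leading edge of the loose steel spacer blade, at mid-thickness. The blade is 34 mm wide, 5 mm thick, 45 mm long from its block's face to this edge; its y axis points from block to tip; about 0.12 kg. It slides towards +y of the stand and is home when the block's face meets the plate's edge (at stand y = -110 mm), this point then at stand y = -65 mm.
- blade_block (a point): Centre of the upright steel block at the blade's outer end: 30 mm wide across the channel, 16 mm along it, 36 mm high (top 69 mm above the table); 18 mm above the blade's underside, 53 mm behind the tip.
- channel_end (a point): Outer end of the fixed ledge on which the blade lies, on its top, 33 mm above the table, at stand (-70, -215) mm. Two rails, 5 mm high and 39 mm apart, run from here along the stand's +y to the plate's edge; the ledge goes on under the plate's corner, 7 mm below the level plate.
- bracket: Bystander: loose red plastic angle bracket, 50 x 40 x 50 mm high. Origin at the centre of its underside.
- holder: Bystander: loose white plastic part holder, 50 x 30 x 44 mm high. Origin at the centre of its underside.
- offcut: Bystander: loose aluminium profile offcut, 30 x 80 x 30 mm high. Origin at the centre of its underside.
- driver: Bystander: loose screwdriver lying on the table. Origin under its middle.
- wrench: Bystander: loose spanner lying on the table. Origin under its middle.
- terminal: Bystander: loose grey terminal block, 30 x 60 x 35 mm high. Origin at the centre of its underside.
Mind the look-alikes: they are no part of the job. What is shaped like the part that bears blade_tip but purple or turquoise is not meant.

How it is judged:
By the outcome, as a careful person would: the job done as asked, in the order asked, and still so for the second after the job is handed in, with the robot touching nothing.
It also fails if it takes over 72 s, if anything falls off the work surface, if the arm or the gripper's body presses on something with over 40 N, if the wrist force passes 120 N, or if a joint passes its speed limit or range.

## Working session

There is one attempt and no reset: what is moved stays moved. The work goes in short steps, Python scripts to look and compute and a shell command to move; the robot and the scene stay as the last step left them, time stands still between calls to the robot, and variables do not carry over. Pictures are saved under pics/ and viewed, at most 11 in all, crops included, and the job is handed in when it is done.

```bash
mkdir -p pics; cat > h.py <<'E'
import numpy as np, cv2
from workcell import telemetry, grab_frame, calibration, bot, outline_of, landmark_of
def ray(c,uv,cal=None):
    k=cal or calibration(c); f=192/np.tan(np.radians(k["fovy"])/2); P=np.array(k["pose"])
    d=P[:3,:3]@np.array([(uv[0]-k["cx"])/f,(uv[1]-k["cy"])/f,1]); return P[:3,3],d
def at(c,uv,z,cal=None):
    o,d=ray(c,uv,cal); return o+d*(z-o[2])/d[2]
def proj(c,p,cal=None):
    k=cal or calibration(c); f=192/np.tan(np.radians(k["fovy"])/2); P=np.array(k["pose"])
    q=P[:3,:3].T@(np.array(p)-P[:3,3]); return np.array([k["cx"]+f*q[0]/q[2],k["cy"]+f*q[1]/q[2]])
def save(n,img): cv2.imwrite("pics/"+n,img[:,:,::-1])
E
python3 - <<'E'
from h import *
np.set_printoptions(precision=3,suppress=True)
Z=dict(stand=0,plate_mid=.04,near_screw_bar=.078,far_screw_bar=.078,vial=.063,bubble=.063,blade_tip=.0355,blade_block=.051,channel_end=.033)
for c in ["scene","side","wrist"]:
    im=grab_frame(c); save(c+"0.png",im); print(c,calibration(c)["fovy"],np.array(calibration(c)["pose"])[:3].round(2).tolist())
    for n,z in Z.items():
        for r in landmark_of(n,c)[:3]:
            print(n,round(r["score"],2),np.round(r["xy"],1),at(c,r["xy"],z))
print(telemetry.observe())
E
```

```text
scene 53.3212747758855 [[0.87, 0.38, -0.33, 0.92], [0.5, -0.65, 0.58, -0.69], [0.01, -0.66, -0.75, 0.97]]
stand 0.82 [247.4 215.4] [ 0.556 -0.046  0.   ]
plate_mid 0.89 [249.5 207.5] [ 0.561 -0.042  0.04 ]
plate_mid 0.71 [193.  229.1] [ 0.457 -0.197  0.04 ]
near_screw_bar 0.69 [243.8 174.3] [0.492 0.04  0.078]
far_screw_bar 0.44 [249.3 227.7] [ 0.612 -0.133  0.078]
vial 0.76 [247.1 198.7] [ 0.546 -0.032  0.063]
vial 0.66 [206.6 220.1] [ 0.484 -0.163  0.063]
bubble 0.57 [139.5 300.5] [ 0.479 -0.456  0.063]
blade_tip 0.75 [208.7 221. ] [ 0.478 -0.147  0.035]
blade_tip 0.72 [191.4 201.6] [ 0.389 -0.111  0.035]
blade_tip 0.56 [157.1 234.8] [ 0.375 -0.265  0.035]
blade_block 0.76 [139.1 232.4] [ 0.334 -0.291  0.051]
blade_block 0.74 [192.1 229.9] [ 0.462 -0.207  0.051]
blade_block 0.64 [180.5 207. ] [ 0.381 -0.155  0.051]
channel_end 0.9 [183. 239.] [ 0.449 -0.237  0.033]
side 48.28961533234436 [[-0.92, -0.28, 0.29, 0.04], [-0.4, 0.6, -0.69, 1.09], [0.02, -0.75, -0.66, 1.11]]
stand 0.92 [248.7 193.3] [ 0.553 -0.052  0.   ]
plate_mid 0.84 [249.2 190. ] [ 0.541 -0.029  0.04 ]
plate_mid 0.63
[... 1115 characters left out ...]
0.042  0.063]
blade_tip 0.83 [ 80.1 177.3] [ 0.429 -0.013  0.035]
blade_tip 0.67 [ 63.3 228.4] [ 0.399 -0.074  0.035]
blade_block 0.77 [ 50.2 271.9] [ 0.384 -0.123  0.051]
blade_block 0.7 [ 28.4 165.4] [0.386 0.004 0.051]
{'clock': 1.5, 'qpos': array([-0.07 ,  0.521, -0.036,  1.6  ,  0.021,  1.021, -0.113]), 'qd': array([-0.001,  0.   , -0.   ,  0.001, -0.   , -0.001,  0.001]), 'joint_efforts': array([  0.001, -92.684,   1.979, -37.025,   0.018,   0.002,  -0.   ]), 'position': array([ 0.625, -0.   ,  0.231]), 'tool_rot': array([-3.142,  0.   ,  1.571]), 'force': array([-0.206, -0.504,  0.498]), 'moment': array([ 0.017, -0.015, -0.041]), 'finger_force': 0.0, 'grip_width': 0.08584639050111367}
```

View pics/wrist0.png

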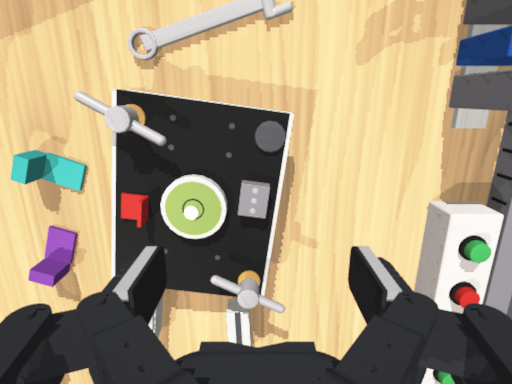

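View pics/scene0.png

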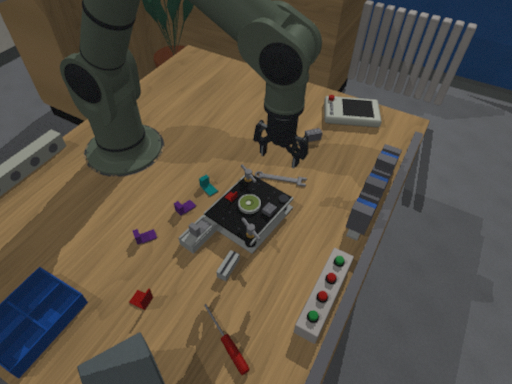

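```bash
python3 -m inch '[[0,0,0,0,0,0,0.7],[0,0,0,0,0,0,0.7],[0,0,0,0,0,0,0.7],[0,0,0,0,0,0,0.7],[0,0,0,0,0,0,0.7]]'; cat >> h.py <<'E'
def ell(mask):
    cs,_=cv2.findContours(mask.astype(np.uint8),cv2.RETR_EXTERNAL,cv2.CHAIN_APPROX_NONE)
    return max(cs,key=cv2.contourArea) if cs else None
def bubble(yaw,cam="wrist",name=None):
    cal=calibration(cam); im=grab_frame(cam)
    if name: save(name,im)
    h=cv2.cvtColor(im,cv2.COLOR_RGB2HSV)
    g=(h[...,0]>28)&(h[...,0]<50)&(h[...,1]>70)&(h[...,2]>90)
    c=ell(cv2.morphologyEx(g.astype(np.uint8),cv2.MORPH_CLOSE,np.ones((3,3))))
    (e,ax,_)=cv2.fitEllipse(cv2.convexHull(c))
    m=np.zeros(g.shape,np.uint8); cv2.fillPoly(m,[cv2.convexHull(c)],1); m=cv2.erode(m,np.ones((5,5)))
    b=(m>0)&(h[...,1]<70)&(h[...,2]>120); bc=ell(b); (be,br)=cv2.minEnclosingCircle(bc); M=cv2.moments(bc)
    be=(M["m10"]/M["m00"],M["m01"]/M["m00"])
    v,p=at(cam,e,.063,cal),at(cam,be,.063,cal); d=(p-v)[:2]*1000
    s=[d@[np.cos(yaw),np.sin(yaw)],d@[-np.sin(yaw),np.cos(yaw)]]
    print("vial px",np.round(e,1),"axes",np.round(ax,1),"bub px",np.round(be,1),"r",round(br,1),"vial w",v.round(4),"off stand mm",np.round(s,1))
    return im,e
E
python3 - <<'E'
from h import *
im,e=bubble(-.1,name="w1.png")
x,y=int(e[0]),int(e[1])
cv2.imwrite("pics/w1c.png",cv2.resize(im[y-45:y+45,x-60:x+60,::-1],None,fx=5,fy=5,interpolation=cv2.INTER_CUBIC))
for n in ["near_screw_bar","far_screw_bar"]:
    for r in outline_of(n,"wrist")[:1]:
        m=r["region"]; R=cv2.minAreaRect(ell(m)); print(n,r["score"],m.sum(),R)
    print([(round(q["score"],2),np.round(q["xy"],1),at("wrist",q["xy"],.078).round(4)) for q in landmark_of(n,"wrist")[:2]])
# bar end pts
for n,a,b in [("near",(78,97),(162,142)),("far",(214,280),(283,308))]:
    A,B=at("wrist",a,.078),at("wrist",b,.078); print(n,A.round(3),B.round(3),np.linalg.norm(A-B),(A+B)/2,np.arctan2(*(B-A)[1::-1]))
E
```

```text
clock: 2.0
position: [0.625, -0.0, 0.2313]
tool_rot: [-3.142, 0.0, 1.571]
force: [-1.0, -0.5, -1.2]
grip_width: 0.0256
finger_force: 0.0
vial px [192.8 207.9] axes [52.  56.1] bub px [190.7 212.4] r 7.7 vial w [ 0.5581 -0.0387  0.063 ] off stand mm [-2.  -5.2]
near_screw_bar 0.75 1463 ((120.0640640258789, 117.89501953125), (100.87660217285156, 28.6343994140625), 17.35402488708496)
[(0.63, array([121.2, 117.2]), array([0.5007, 0.0552, 0.078 ]))]
far_screw_bar 0.7 876 ((254.71998596191406, 298.5535888671875), (57.43720626831055, 28.052587509155273), 41.76030349731445)
[(0.56, array([249.6, 294.8]), array([ 0.6177, -0.1343,  0.078 ])), (0.48, array([191.2, 210.5]), array([ 0.5596, -0.0361,  0.078 ]))]
near [0.464 0.073 0.078] [0.536 0.033 0.078] 0.082914033145403 [0.50009924 0.05274984 0.078     ] -0.5098552181246233
far [ 0.579 -0.116  0.078] [ 0.655 -0.151  0.078] 0.08325309277092563 [ 0.61705574 -0.13357363  0.078     ] -0.44019789809509957
```

View pics/w1c.png

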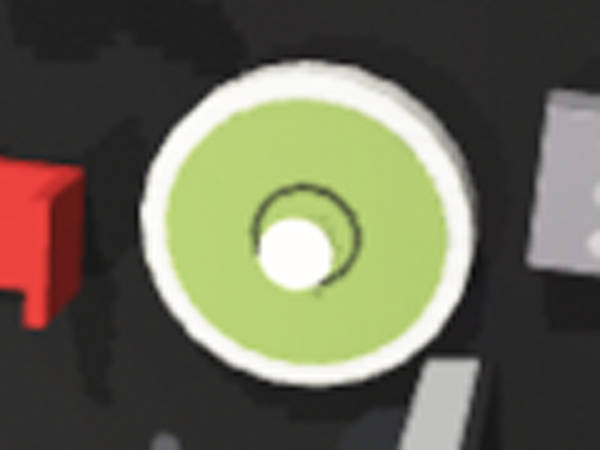

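```bash
python3 -m inch '[[-0.049,0.006,0.02,0,0,0,0.75],[-0.049,0.006,0.02,0,0,0,0.75],[-0.049,0.006,0.02,0,0,0,0.75],[0,0,0,0,0,0,0.75],[0,0,0,0,0,0,0.75]]' | head -4
python3 - <<'E'
from h import *
im,e=bubble(-.131,name="w2.png")
x,y=int(e[0]),int(e[1])
cv2.imwrite("pics/w2c.png",cv2.resize(im[:,:,::-1],None,fx=1.5,fy=1.5,interpolation=cv2.INTER_CUBIC))
for n in ["far_screw_bar","vial","bubble"]:
    print(n,[(round(q["score"],2),np.round(q["xy"],1),at("wrist",q["xy"],.078 if 'bar' in n else .063).round(4)) for q in landmark_of(n,"wrist")[:2]])
E
```

```text
clock: 2.75
position: [0.6415, -0.1392, 0.1743]
tool_rot: [-3.141, -0.0, 1.569]
force: [-0.7, 1.1, 0.4]
vial px [144.7  59.2] axes [76.8 87. ] bub px [141.8  66. ] r 11.4 vial w [ 0.558  -0.0388  0.063 ] off stand mm [-2. -5.]
far_screw_bar [(0.9, array([227.1, 184.5]), array([ 0.6192, -0.1302,  0.078 ])), (0.21, array([152.3,  64.2]), array([ 0.5683, -0.0415,  0.078 ]))]
vial [(0.78, array([145.3,  60.4]), array([ 0.5587, -0.0372,  0.063 ]))]
bubble []
```

View pics/w2c.png

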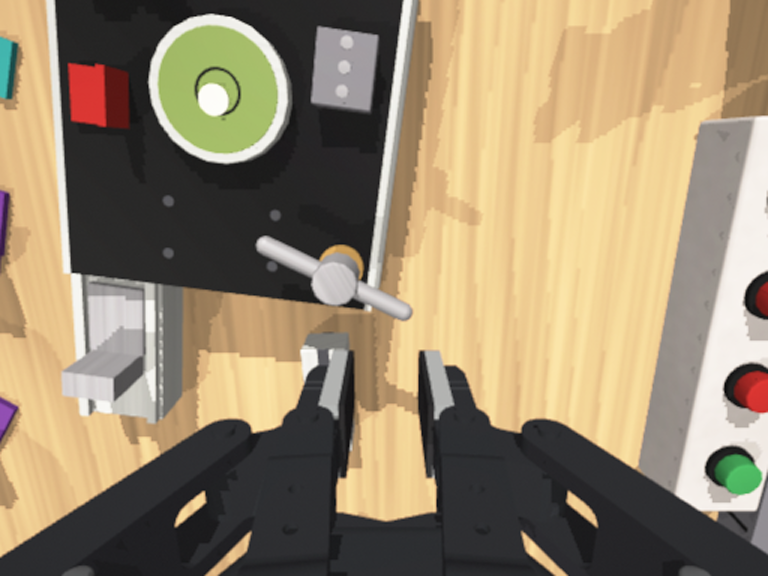

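```bash
python3 -m inch '[[0,0,0,0,0,-0.14,0.75],[0,0,0,0,0,-0.14,0.75],[0,0,0,0,0,-0.14,0.75],[0,0,0,0,0,-0.14,0.75],[0,0,0,0,0,-0.14,0.75]]' >/dev/null;python3 -m inch '[[0,0,0,0,0,-0.14,0.75],[0,0,0,0,0,-0.14,0.75],[0,0,0.03,0,0,-0.14,0.75],[0,0,0.03,0,0,0,0.75],[0,0,0,0,0,0,0.75]]' 
python3 - <<'E'
from h import *
s=telemetry.observe(); print(s["position"],s["tool_rot"])
im,e=bubble(-.131,name="w3.png")
for n in ["far_screw_bar"]:
    print(n,[(round(q["score"],2),np.round(q["xy"],1),at("wrist",q["xy"],.078).round(4)) for q in landmark_of(n,"wrist")[:2]])
E
```

```text
clock: 3.95
position: [0.6401, -0.1369, 0.112]
tool_rot: [-3.14, -0.005, 2.692]
force: [-0.9, 0.6, -0.3]
grip_width: 0.0213
finger_force: 0.0
[ 0.64010324 -0.13691218  0.11203664] [-3.14040376 -0.00475813  2.69190213]
vial px [352.8  12.2] axes [106.7 122.4] bub px [345.   13.6] r 15.9 vial w [ 0.5568 -0.0395  0.063 ] off stand mm [-0.7 -4.2]
far_screw_bar [(0.61, array([244.5, 186. ]), array([ 0.6189, -0.1348,  0.078 ])), (0.29, array([352.8,  13.6]), array([ 0.5609, -0.0442,  0.078 ]))]
```

View pics/w3.png

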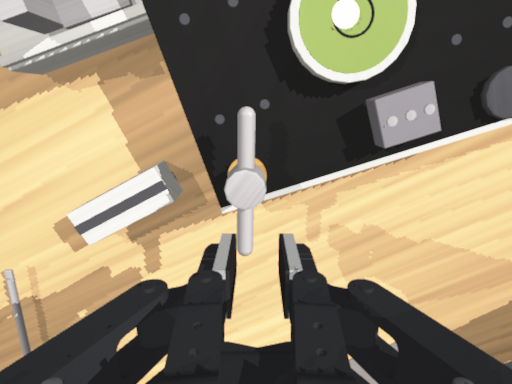

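```bash
python3 -m inch '[[-0.01,-0.0058,0,0,0,0,0.75],[0,0,0.02,0,0,0,0.75],[0,0,0.03,0,0,0,0.75],[0,0,0,0,0,0,0.75]]' 
python3 - <<'E'
from h import *
s=telemetry.observe(); p=s["position"];yaw=s["tool_rot"][2]
d=np.array([.6187,-.133])-p[:2]; print(p,yaw,"axis in tool",d@[np.cos(yaw),np.sin(yaw)],d@[np.sin(yaw),-np.cos(yaw)],s["force"])
# row for arc: turn t (ACW+) about axis at tool x=+r
r=.031
for t in (.12,.14): print(t, "rows: shift x",r*(1-np.cos(t)),"y (sign by check)",r*np.sin(t))
E
```

```text
clock: 4.45
position: [0.6475, -0.148, 0.0633]
tool_rot: [-3.14, -0.003, 2.69]
force: [-1.1, 0.3, -0.3]
grip_width: 0.0214
finger_force: 0.0
[ 0.64752619 -0.14800732  0.06326583] 2.6904877029630296 axis in tool 0.03248518534062622 0.0009390057220283461 [-1.12647319  0.3470914  -0.33488377]
0.12 rows: shift x 0.00022293228853014624 y (sign by check) 0.0037110784259565
0.14 rows: shift x 0.00030330411740824936 y (sign by check) 0.004325836553971331
```

```bash
python3 -m inch '[[0,0.0005,0,0,0,0,0.84],[0,0,0,0,0,0,0.84],[0.0003,0.0047,0,0,0,-0.145,0.84],[0.0003,0.0047,0,0,0,-0.145,0.84],[0.0003,0.0047,0,0,0,-0.145,0.84]]'; python3 -m inch '[[0.0003,0.0047,0,0,0,-0.145,0.84],[0.0003,0.0047,0,0,0,-0.145,0.84],[0.0003,0.0047,0,0,0,-0.145,0.84],[0,0,0,0,0,0,0.84],[0,0,0,0,0,0,0.84]]' 
python3 - <<'E'
from h import *
s=telemetry.observe(); p=s["position"];yaw=s["tool_rot"][2]
d=np.array([.6187,-.133])-p[:2]; print(p,yaw,"axis in tool",d@[np.cos(yaw),np.sin(yaw)],d@[np.sin(yaw),-np.cos(yaw)],s["force"])
save("w4.png",grab_frame("wrist"))
E
```

```text
clock: 4.95
position: [0.6526, -0.1342, 0.0668]
tool_rot: [-3.14, 0.002, 3.131]
force: [-1.5, -2.6, -0.5]
grip_width: 0.0141
finger_force: 1.2
clock: 5.45
position: [0.6498, -0.1201, 0.0661]
tool_rot: [-3.141, 0.001, -2.727]
force: [-0.5, 0.9, -0.8]
grip_width: 0.0137
finger_force: 0.0
[ 0.64983547 -0.12013636  0.06607865] -2.727267447871967 axis in tool 0.03367958116195033 0.0007590548692563912 [-0.45450109  0.87528058 -0.84405278]
```

View pics/w4.png

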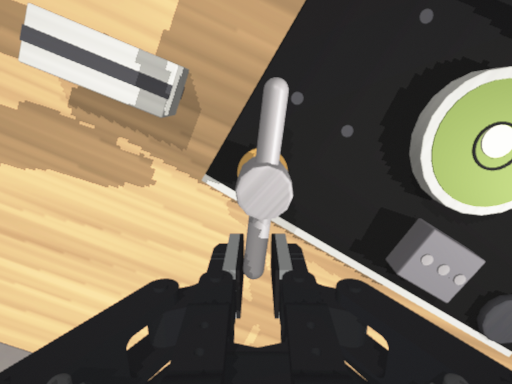

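```bash
python3 -m inch '[[0,0,-0.045,0,0,0,0.75],[0,0,-0.045,0,0,0,0.75],[0.0098,0.039,0,0,0,0,0.75],[0.0098,0.039,0,0,0,0,0.75],[0.0098,0.039,0,0,0,0,0.75]]' >/dev/null;python3 -m inch '[[0.0098,0.039,0,0,0,0,0.75],[0.0098,0.039,0,0,0,0,0.75],[0,0,0,0,0,0.133,0.75],[0,0,0,0,0,0.133,0.75],[0,0,0,0,0,0.133,0.75]]' >/dev/null;python3 -m inch '[[0,0,0,0,0,0.133,0.75],[0,0,0,0,0,0.133,0.75],[0,0,0,0,0,0.133,0.75],[0,0,0,0,0,0.133,0.75],[0,0,0,0,0,0,0.75]]' 
python3 - <<'E'
from h import *
s=telemetry.observe(); p=s["position"];yaw=s["tool_rot"][2]
d=np.array([.5003,.0535])-p[:2]; print(p,yaw,"axis in tool",d@[np.cos(yaw),np.sin(yaw)],d@[np.sin(yaw),-np.cos(yaw)])
cal=calibration("wrist")
im=grab_frame("wrist"); save("w5.png",im); print("vial proj",proj("wrist",[.5588,-.04,.063],cal))
for n in ["near_screw_bar","vial","bubble"]:
    print(n,[(round(q["score"],2),np.round(q["xy"],1),at("wrist",q["xy"],.078 if 'bar' in n else .063,cal).round(4)) for q in landmark_of(n,"wrist")[:2]])
E
```

```text
clock: 7.0
position: [0.5254, 0.0387, 0.1555]
tool_rot: [3.141, 0.001, 2.625]
force: [0.2, -0.4, -0.7]
grip_width: 0.0213
finger_force: 0.0
[0.52539224 0.03865425 0.15547856] 2.62468021666929 axis in tool 0.029150667088630813 0.0005055991406687743
vial proj [196.2461266  270.52535361]
near_screw_bar [(0.58, array([256.7, 160. ]), array([0.499 , 0.0529, 0.078 ]))]
vial [(0.93, array([197.2, 267.3]), array([ 0.5566, -0.0376,  0.063 ]))]
bubble [(0.53, array([196.1, 265.5]), array([ 0.5547, -0.0375,  0.063 ]))]
```

View pics/w5.png

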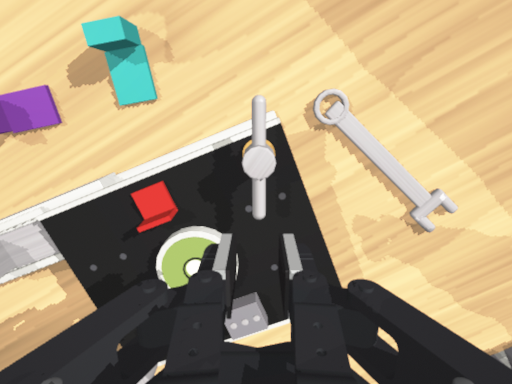

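```bash
python3 -m inch '[[-0.002,0.0015,0.04,0,0,0,0.75],[0,0,0.04,0,0,0,0.75],[0,0,0.012,0,0,0,0.75],[0,0,0,0,0,0,0.84],[0,0,0,0,0,0,0.84]]';python3 -m inch '[[0.0002,0.0039,0,0,0,-0.125,0.84],[0.0002,0.0039,0,0,0,-0.125,0.84],[0,0,0,0,0,0,0.84],[0,0,0,0,0,0,0.75],[0,0,0,0,0,0,0.75]]' 
python3 - <<'E'
from h import *
s=telemetry.observe(); p=s["position"];yaw=s["tool_rot"][2]
print(p,yaw)
tgt=np.array([.5588,-.04])-.075*np.array([np.cos(1.571),np.sin(1.571)])
d=tgt-p[:2]; print("to overhead tgt",tgt,"tool",d@[np.cos(yaw),np.sin(yaw)],d@[np.sin(yaw),-np.cos(yaw)])
E
```

```text
clock: 7.7
position: [0.5282, 0.0389, 0.0642]
tool_rot: [3.141, 0.001, 2.63]
force: [0.3, -0.1, 0.7]
grip_width: 0.0136
finger_force: 0.0
clock: 8.2
position: [0.5311, 0.0458, 0.0638]
tool_rot: [3.141, 0.001, 2.877]
force: [0.4, -0.4, -0.0]
grip_width: 0.0214
finger_force: 0.0
[0.53111203 0.04578496 0.06376061] 2.876502118167938
to overhead tgt [ 0.55881528 -0.115     ] tool -0.06886065591838729 -0.14791038467655043
```

```bash
python3 -m inch '[[0,0,-0.045,0,0,0,0.75],[0,0,-0.045,0,0,0,0.75],[-0.0415,-0.0255,0,0,0,0,0.75],[-0.0415,-0.0255,0,0,0,0,0.75],[-0.0415,-0.0255,0,0,0,0,0.75]]' >/dev/null;python3 -m inch '[[0,0,0,0,0,0,0.75],[0,0,0,0,0,0,0.75],[0,0,0,0,0,0,0.75],[0,0,0,0,0,0,0.75],[0,0,0,0,0,0,0.75]]' >/dev/null; python3 -m inch '[[0,0,0,0,0,0,0.75],[0,0,0,0,0,0,0.75],[0,0,0,0,0,0,0.75],[0,0,0,0,0,0,0.75]]' | head -3
python3 - <<'E'
from h import *
im,e=bubble(-.131,name="w6.png")
x,y=int(e[0]),int(e[1]); y0=max(0,y-55)
cv2.imwrite("pics/w6c.png",cv2.resize(im[y0:y+55,x-60:x+60,::-1],None,fx=5,fy=5,interpolation=cv2.INTER_CUBIC))
s=telemetry.observe(); p=s["position"];yaw=s["tool_rot"][2]; print(p,yaw,"crop",x-60,y0)
for n in ["far_screw_bar"]:
    print(n,[(round(q["score"],2),np.round(q["xy"],1),at("wrist",q["xy"],.078).round(4)) for q in landmark_of(n,"wrist")[:1]])
E
```

```text
clock: 9.6
position: [0.631, -0.0602, 0.153]
tool_rot: [-3.142, -0.0, 2.88]
vial px [258.9  91.1] axes [83.1 87.4] bub px [258.7  92. ] r 11.4 vial w [ 0.5568 -0.0396  0.063 ] off stand mm [ 0.6 -0.3]
[ 0.63107421 -0.0601948   0.15297278] 2.87968685646657 crop 198 36
far_screw_bar [(0.88, array([157.9, 209.5]), array([ 0.6181, -0.133 ,  0.078 ]))]
```

View pics/w6c.png

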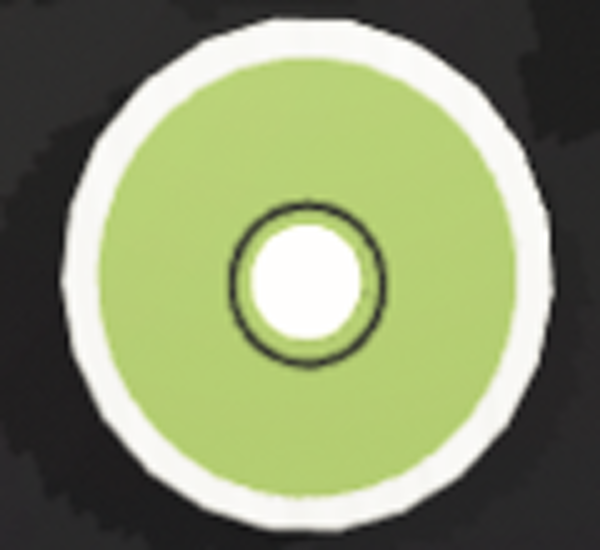

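```bash
python3 -m inch '[[0.024,-0.0395,0,0,0,0,1],[0.024,-0.0395,0,0,0,0,1],[0.024,-0.0395,0,0,0,0,1],[0.024,-0.0395,0,0,0,0,1],[0.024,-0.0395,0,0,0,0,1]]' >/dev/null;python3 -m inch '[[0,0,0,0,0,0.144,1],[0,0,0,0,0,0.144,1],[0,0,0,0,0,0.144,1],[0,0,0,0,0,0.144,1],[0,0,0,0,0,0.144,1]]' >/dev/null; python3 -m inch '[[0,0,0,0,0,0.144,1],[0,0,0,0,0,0.144,1],[0,0,0,0,0,0.144,1],[0,0,0,0,0,0.144,1],[0,0,0,0,0,0.144,1]]' | head -3
python3 - <<'E'
from h import *
s=telemetry.observe(); p=s["position"];yaw=s["tool_rot"][2]; print(p,yaw)
cal=calibration("wrist"); save("w7.png",grab_frame("wrist"))
c=np.array([.5585,-.04]); a=-.131
def st(w): d=(w[:2]-c)*1000; return np.round([d@[np.cos(a),np.sin(a)],d@[-np.sin(a),np.cos(a)]],1)
print("tcp stand",st(p))
for n,z in [("blade_block",.051),("blade_tip",.0355),("channel_end",.033)]:
    print(n,[(round(q["score"],2),np.round(q["xy"],1),st(at("wrist",q["xy"],z,cal))) for q in landmark_of(n,"wrist")[:3]])
E
```

```text
clock: 11.2
position: [0.4641, -0.2199, 0.1531]
tool_rot: [3.141, 0.0, 1.434]
[ 0.46410743 -0.21988923  0.15306355] 1.433852419082149
tcp stand [ -70.1 -190.7]
blade_block [(0.89, array([252.8, 169.4]), array([ -72.4, -172.7])), (0.87, array([121. , 268.3]), array([-189.3, -261.2])), (0.81, array([122.1, 110.1]), array([-170.7, -126.4]))]
blade_tip [(0.81, array([253.9,  99.8]), array([ -71.3, -119.6])), (0.8, array([131.6,  42.5]), array([-163.5,  -77.5])), (0.68, array([140.6, 217.3]), array([-172.8, -219.2]))]
channel_end [(0.72, array([255.1, 210.7]), array([ -71. , -214.4]))]
```

View pics/w7.png

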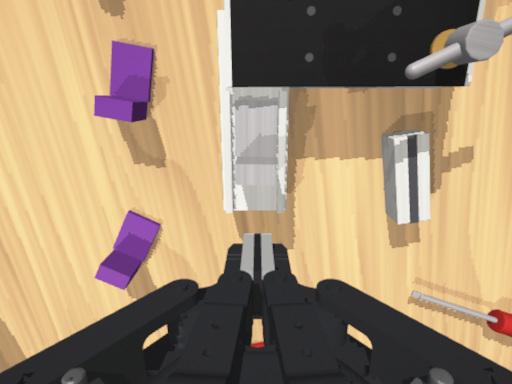

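```bash
python3 -m inch '[[-0.016,-0.001,0,0,0,0,1],[0,0,0.035,0,0,0,1],[0,0,0.035,0,0,0,1],[0,0,0.035,0,0,0,1],[0,0,0,0,0,0,1]]' ; python3 -m inch '[[0.008,0,0,0,0,0,1],[0.01,0,0,0,0,0,1],[0.01,0,0,0,0,0,1],[0.01,0,0,0,0,0,1],[0.01,0,0,0,0,0,1]]' 
python3 - <<'E'
from h import *
s=telemetry.observe(); p=s["position"]
c=np.array([.5585,-.04]); a=-.131
def st(w): d=(w[:2]-c)*1000; return np.round([d@[np.cos(a),np.sin(a)],d@[-np.sin(a),np.cos(a)]],1)
print("tcp stand",st(p),p[2])
grab_frame("wrist");cal=calibration("wrist")
for n,z in [("blade_block",.051),("blade_tip",.0355)]:
    print(n,[(round(q["score"],2),st(at("wrist",q["xy"],z,cal))) for q in landmark_of(n,"wrist")[:2]])
E
```

```text
clock: 11.9
position: [0.4589, -0.2346, 0.0447]
tool_rot: [-3.136, -0.002, 1.443]
force: [0.2, 0.3, 0.9]
grip_width: -0.0002
finger_force: 0.0
clock: 12.4
position: [0.4678, -0.187, 0.0487]
tool_rot: [3.14, 0.0, 1.441]
force: [-0.1, -1.7, 0.3]
grip_width: 0.0001
finger_force: 0.7
tcp stand [ -70.7 -157.6] 0.04871607114116543
blade_block [(0.97, array([ -72.1, -136.4])), (0.77, array([-161.9, -117.4]))]
blade_tip [(0.94, array([-161.9, -205.6])), (0.78, array([-157. ,  -74.1]))]
```

```bash
python3 -m inch '[[0.004,0,0,0,0,0,1],[0.004,0,0,0,0,0,1],[0.003,0,0,0,0,0,1],[0.003,0,0,0,0,0,1],[0.001,0,0,0,0,0,1]]' ; for i in 1; do python3 -m inch '[[0.001,0,0,0,0,0,1],[0.001,0,0,0,0,0,1],[0,0,0,0,0,0,1]]'; done
```

```text
clock: 13.05
position: [0.4693, -0.1728, 0.048]
tool_rot: [-3.142, -0.0, 1.44]
force: [-0.3, -0.7, 0.7]
grip_width: -0.0002
finger_force: 0.6
clock: 13.35
position: [0.4694, -0.1711, 0.0479]
tool_rot: [-3.141, -0.0, 1.44]
force: [0.7, -0.7, -0.8]
grip_width: -0.0002
finger_force: 0.0
```

```bash
python3 -m inch '[[0.001,0,0,0,0,0,1],[0.001,0,0,0,0,0,1],[0,0,0,0,0,0,1]]' | grep -E "pos|force"; python3 -m inch '[[0.001,0,0,0,0,0,1],[0,0,0,0,0,0,1]]'| grep -E "pos|force"; python3 -m inch '[[0.001,0,0,0,0,0,1],[0,0,0,0,0,0,1]]'| grep -E "pos|force"
```

```text
position: [0.4697, -0.169, 0.0479]
force: [0.3, 0.1, 0.4]
finger_force: 0.0
position: [0.4699, -0.1681, 0.048]
force: [0.4, -0.0, -0.5]
finger_force: 0.0
position: [0.47, -0.1671, 0.048]
force: [-0.6, -0.3, 0.7]
finger_force: 0.0
```

```bash
python3 - <<'E'
from h import *
s=telemetry.observe(); p=s["position"]
c=np.array([.5585,-.04]); a=-.131
def st(w): d=(w[:2]-c)*1000; return np.round([d@[np.cos(a),np.sin(a)],d@[-np.sin(a),np.cos(a)]],1)
print("tcp stand",st(p))
cal=calibration("wrist");im=grab_frame("wrist")
print([(round(q["score"],2),st(at("wrist",q["xy"],.051,cal))) for q in landmark_of("blade_block","wrist")[:2]])
cv2.imwrite("pics/w8c.png",cv2.resize(im[60:300,120:400,::-1],None,fx=2.4,fy=2.4,interpolation=cv2.INTER_CUBIC))
E
```

```text
tcp stand [ -71.1 -137.6]
[(0.83, array([ -71.8, -119.3])), (0.67, array([-161.4, -113.9]))]
```

View pics/w8c.png

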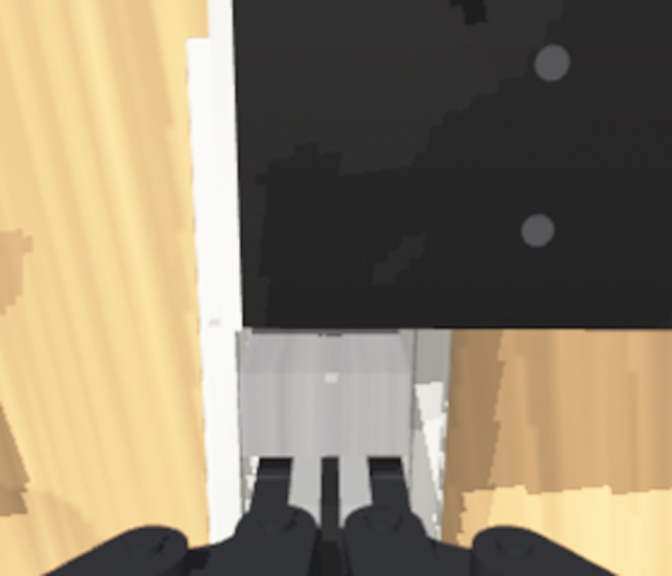

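```bash
for i in 1; do python3 -m inch '[[0.001,0,0,0,0,0,1],[0,0,0,0,0,0,1]]' | grep -E "pos|^force"; done; python3 -m inch '[[0.001,0,0,0,0,0,1],[0,0,0,0,0,0,1]]'| grep -E "pos|^force"
```

```text
position: [0.4701, -0.1661, 0.048]
force: [-0.5, -0.4, 0.0]
position: [0.4702, -0.1653, 0.048]
force: [0.0, -1.6, -0.3]
```

```bash
python3 -m inch '[[0.001,0,0,0,0,0,1],[0,0,0,0,0,0,1]]' | grep -E "pos|^force";  python3 -m inch '[[0.001,0,0,0,0,0,1],[0,0,0,0,0,0,1]]'| grep -E "pos|^force"
```

```text
position: [0.4702, -0.1653, 0.048]
force: [-1.9, -8.4, -0.8]
position: [0.4701, -0.1651, 0.0481]
force: [-1.5, -14.3, 0.3]
```

```bash
python3 -m inch '[[-0.015,0,0,0,0,0,1],[-0.015,0,0,0,0,0,1],[0,0,-0.05,0,0,0,1],[0,0,-0.05,0,0,0,1],[0.0303,0.0232,0,0,0,0,1]]' >/dev/null; python3 -m inch '[[0.0303,0.0232,0,0,0,0,1],[0.0303,0.0232,0,0,0,0,1],[0,0,0,0,0,0,1],[0,0,0,0,0,0,1],[0,0,0,0,0,0,1]]' >/dev/null; python3 -m inch '[[0,0,0,0,0,0,1],[0,0,0,0,0,0,1],[0,0,0,0,0,0,1],[0,0,0,0,0,0,1],[0,0,0,0,0,0,1]]' | head -3
python3 - <<'E'
from h import *
cal=calibration("wrist");im,e=bubble(-.131)
c=np.array([.5585,-.04]); a=-.131
def st(w): d=(w[:2]-c)*1000; return np.round([d@[np.cos(a),np.sin(a)],d@[-np.sin(a),np.cos(a)]],1)
print([(round(q["score"],2),st(at("wrist",q["xy"],.051,cal))) for q in landmark_of("blade_block","wrist")[:2]])
x,y=int(e[0]),int(e[1]); y0=max(0,y-60)
cv2.imwrite("pics/w9c.png",cv2.resize(im[y0:y0+300,x-200:x+200,::-1],None,fx=2,fy=2,interpolation=cv2.INTER_CUBIC))
E
```

```text
clock: 16.45
position: [0.5474, -0.112, 0.148]
tool_rot: [-3.142, -0.0, 1.44]
vial px [257.   95.6] axes [84.7 88.6] bub px [256.3  97.5] r 11.7 vial w [ 0.558  -0.0387  0.063 ] off stand mm [-0.5 -1.2]
[(0.89, array([-159.8, -110.3])), (0.8, array([-175.1,    9.3]))]
```

View pics/w9c.png

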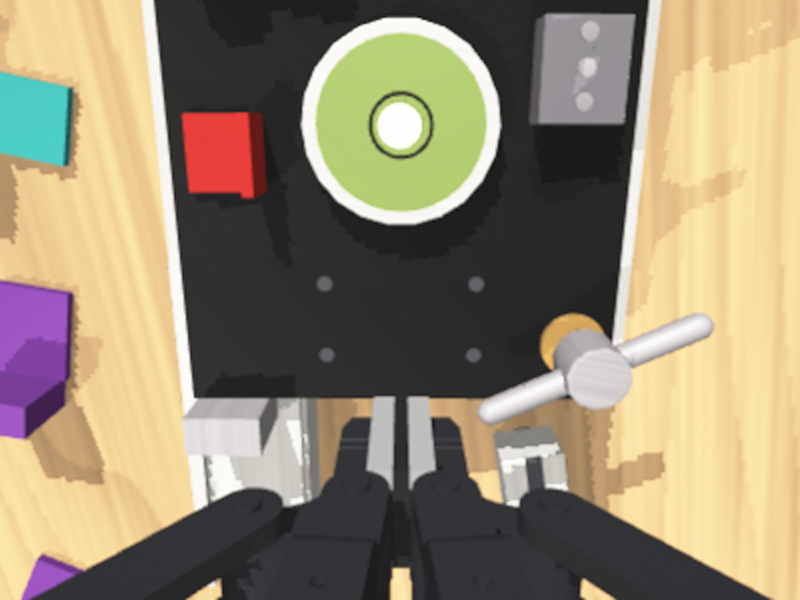

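The bubble at (400,125) is centred in the ring at (401,125), and the block at (230,425) sits against the plate edge. The robot is touching nothing, so I'm handing in.

```bash
python3 -c "
from workcell import bot; print(bot.job_done())"
```

```text
the job is handed in; nothing more can be done
None
```

I levelled the plate with both screws (far, then near), pushed the blade until its block stopped at the plate's edge, saw the bubble still inside the ring, and handed in at about 17 s; I did not re-measure the bystanders, but nothing touched them that I know of.

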